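Clip a heat sink into its slotted holding cradle

TASK

Mount the loose finned heat sink in the black holding cradle, fins down, so that parts can be screwed to its base: slip either end of its base plate under the cradle's fixed steel lip with the other end raised, let its fins slide down between the cradle's ribs, then press the raised end down until the spring catch snaps shut over it. Leave it fully home, level and locked at both ends, and do not disturb the other things on the bench.

Things in the scene. Friction and masses are not known exactly. Their poses are not given: they have to be found in the camera images.
- sink_centre (a point): Centre, 20 mm above the fin tips, of the loose bare-aluminium heat sink (about 0.3 kg) standing fins down on the bench: 120 mm long (its x), 58 mm wide (y), 40 mm high. Six fins run along x: 84 mm long, 3 mm thick, 33 mm tall, pitch 11 mm, so 8 mm gaps; the outermost are flush with the base's long sides, which makes those sides flat. The two ends are alike.
- sink_top (a point): Middle of the heat sink's flat upper face (20 mm above its centre). The base plate is 120 x 58 mm and 7 mm thick and overhangs the fins by 18 mm at each end: these two ends are the flanges that go under the lip and the catch.
- cradle: Black slotted cradle, screwed to the bench. Origin at bench level in the middle of the seat; x runs along the ribs from the lip end to the catch end, z up. Bed 184 x 66 mm, its top 10 mm above the bench. A heat sink fully home stands with its fin tips on the bed: upper face 50 mm and centre 30 mm above the bench, middle within about 1 mm of the origin in x and y, a flange under lip and catch.
- rib_top (a point): Middle of the top of the middle rib (36 mm above the cradle's origin). Five ribs run along the cradle's x, from -40 to +40 mm, 6.2 mm thick with rounded tops, pitch 11 mm, the middle one at y = 0. They fit the five gaps between the six fins with 0.9 mm play each side. The lip end is always nearer the robot, the catch end away from it, within about 20 degrees.
- lip_edge (a point): Lower edge of the fixed steel lip: x = -54.8 mm in the cradle, 52 mm above the bench; lip 44 mm wide, 5 mm thick. Behind it, the back stop's face at x = -60.8 mm. The catch cannot yield enough for both ends at once: this end goes in first, the other raised 10 to 20 degrees. At 15 degrees, lowered with its end's upper edge at x = -52 mm to 48.5 mm high, it clears lip, bed and catch.
- catch (a joint): Opening angle of the steel spring catch at the cradle's +x end, rad: 0 shut, up to 0.13 leaning away to +x. A spring always shuts it. The flange pushes it open by about 0.06 as it goes down past its sloping face, which takes roughly 5 to 20 N downwards on the catch half of the base; it snaps back to 0 once the flange is beneath.
- catch_nose (a point): Tip of the catch's nose, on its underside: x = +57.5 mm in the cradle, 51.2 mm above the bench when shut. From there its sloping face rises 11 mm, leaning back to +x. Catch 34 mm wide, top 64 mm above the bench. A heat sink hooked under the lip and let go rests on this slope, catch end raised about 8 degrees.
- spool: Bystander: green solder spool, upright, 58 mm diameter, 38 mm high; origin at the centre of its underside.
- tin: Bystander: round flat tin, white and blue, 62 mm diameter, 26 mm high; origin at the centre of its underside.
- board: Bystander: green circuit board, 75 x 115 mm, 18 mm high with its connector; origin at the centre of its underside.
- cleaner: Bystander: black pot with brass wool, 64 mm diameter, 32 mm high; origin at the centre of its underside.
Mind the look-alikes: they are no part of the job. What is shaped like the part that bears sink_centre but blue or red is not meant.

How it is judged:
By the outcome, as a careful person would: the job done as asked, in the order asked, and still so for the second after the job is handed in, with the robot touching nothing.
It also fails if it takes over 58 s, if anything falls off the work surface, if the arm or the gripper's body presses on something with over 40 N, if the wrist force passes 120 N, or if a joint passes its speed limit or range.

ROBOT

A 7-joint arm with a two-finger parallel gripper is mounted at the origin on the work surface. World frame = base frame: x ahead of the robot, y to its left, z up, the work surface at z = 0. Lengths are in m, angles in rad, forces in N, time in s.
With the tool pointing down it reaches from about 0.425 to 0.875 m from the base axis. Payload 8.4 kg.
Tool frame: the origin (TCP) lies on the mounting face of the last link; the fingertips stand 182 mm ahead of it and the grasp point (between the pads) lies 164 mm ahead of it; z points along the fingers, y is the line along which they close (so a half turn about z gives the same grasp; the last joint's range is limited). The gripper opens to 87 mm and grips with 3 to 60 N. Pads are 19 mm wide; open, the fingers measure 117 mm over their backs; the gripper's body (75 mm by 190 mm) begins 51 mm behind the grasp point.
Start: joints at [1.059, 0.333, 0.04, 1.465, -0.013, 1.343, -0.059], TCP at [0.261, -0.595, 0.405] pointing down, gripper open.
Joint ranges: [-2.58, 2.58], [-0.38, 2.09], [-1.3, 1.39], [0.25, 2.4], [-1.5, 4.64], [0.08, 2.09], [-2.65, 2.65]. Speed limits (rad/s): [2.22, 2.22, 2.79, 2.79, 3.14, 3.14, 3.14].

INTERFACE

Orientations are given as a unit quaternion [w, x, y, z].
In Python, from station import * gives the robot as it stands.
- The arm moves only by the shell command python3 -m pendant 'ROWS'. ROWS is text: rows parted by semicolons, each of 7 numbers parted by spaces: the shift along the tool's x, y, z in units of 800 mm (1.0 is 800 mm), then the turn, a rotation vector about the tool's x, y, z in units of 90 degrees (1.0 is 90 degrees), then the opening, from 0 (shut) to 1 (fully open). In form: x y z wx wy wz fingers; .... A call has 1 to 20 rows; each row is the pose to reach, as a shift and turn from the pose commanded when the call began, along the tool's axes at that moment; what a row does not reach only later rows make up. A row lasts 1/10 s, in which the tool goes at most 50 mm and 8.59 degrees, less where a joint would pass 70% of its speed; a pose out of reach is approached as far as the arm can. A call with a number of a shift or a turn outside -1 to 1 is refused whole. A call with a gripper value outside its range is refused whole. The fingers move at their own pace and stop on an object; the grip force is fixed at half the most. Time passes only in rows, so rows that repeat a pose let the fingers close. It gives the time, the measured TCP pose, the force, the opening and the grip force at its end, in the units of the state.
- get_state(): the state, without advancing time (a new reading comes with each control period).
- capture(name): name is "side" or "top"; returns (picture, depth): 420x560x3 uint8, blue, green, red; 420x560 float32, m along the optical axis (not along the pixel's ray), 0 where there is no reading.
- camera_model(name): a dict with "fx", "fy", "cx", "cy" (pixels), "world_from_camera" (4x4, takes a point from camera to world coordinates). Camera axes: x right, y up, looking along -z (the intrinsics and any distortion apply to the point x, -y, -z); pixel columns grow to the right and rows downward; lengths in m; the calibration is good to about 2 mm. A picture is of the moment at which its call begins. camera_model takes no time and is no camera call.
- hand_in(): hands the job in; it is judged then, once.
The state is a dict: "time_s": time; "joints": joint angles; "dq": joint speeds; "tau": joint torques, N m; "ee_pos": TCP position; "tcp_rot": TCP orientation; "ft_force": force on the tool from outside, world axes, zero at the start; "moment": the same for the moment, N m; "grip_width": finger opening in m; "gripper_force": force on a finger pad.
Only numpy, scipy, OpenCV 4.12 (cv2) and the standard library are available. Lean on these libraries where they do the work, as an engineer would, in place of code of your own. Each camera call takes 0.05 s, during which the arm holds its last target. There are 200 camera calls.

## Working session

There is one attempt and no reset: what is moved stays moved. The work goes in short steps, Python scripts to look and compute and a shell command to move; the robot and the scene stay as the last step left them, time stands still between calls to the robot, and variables do not carry over. Pictures are saved under pics/ and viewed, at most 10 in all, crops included, and the job is handed in when it is done.

```bash
mkdir -p pics; python3 - <<'E'
from station import *
import cv2,numpy as np
for n in("top","side"):
    p,d=capture(n); cv2.imwrite(f"pics/{n}0.png",p); np.save(f"pics/{n}0.npy",d)
    m=camera_model(n); print({k:(np.round(v,4).tolist()) for k,v in m.items()})
s=get_state(); print(s)
E
```

```text
{'fx': 416.825, 'fy': 416.825, 'cx': 281.8027, 'cy': 206.34, 'world_from_camera': [[0.0077, 0.9962, -0.0868, 0.5023], [-0.9999, 0.0088, 0.0116, -0.0735], [0.0123, 0.0867, 0.9962, 0.8121], [0.0, 0.0, 0.0, 1.0]]}
{'fx': 427.7045, 'fy': 427.7045, 'cx': 277.0703, 'cy': 205.6417, 'world_from_camera': [[-0.9164, 0.2127, -0.339, 0.2744], [-0.4002, -0.4723, 0.7854, 0.5808], [0.007, 0.8554, 0.5179, 0.4974], [0.0, 0.0, 0.0, 1.0]]}
{'time_s': 0.1, 'joints': array([ 1.05882032,  0.3338468 ,  0.03984114,  1.46620595, -0.01340545,
        1.34328132, -0.05848632]), 'dq': array([-0.00108162, -0.00113111, -0.0003174 , -0.00137597, -0.00170706,
        0.00041534, -0.00074215]), 'tau': array([ 2.79653010e-03, -6.57817268e+01,  1.33918930e+00, -4.04703712e+01,
       -5.96944825e-02,  4.09556937e-02,  1.09758062e-04]), 'ee_pos': array([ 0.2606944 , -0.59525382,  0.403932  ]), 'tcp_rot': array([-7.12646558e-04,  9.78774462e-01,  2.04939034e-01, -1.91535247e-04]), 'ft_force': array([ 0.04952315,  0.20327161, -0.03731482]), 'moment': array([ 0.01007135,  0.02382447, -0.01574926]), 'gripper_force': 0.0, 'grip_width': 0.08720795929856222}
```

View pics/top0.png

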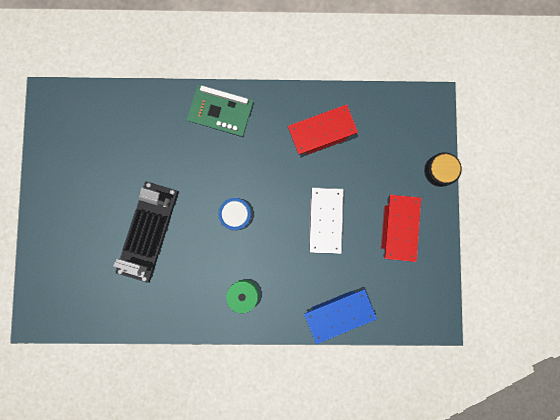

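View pics/side0.png

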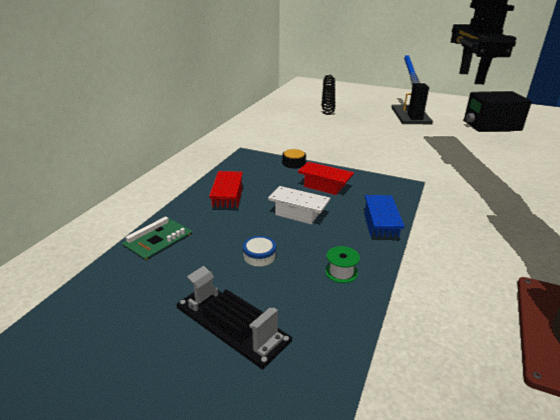

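The top view shows the bare sink at about (326,220). The cradle is at about (147,232), with its lip at the bottom near (130,268) and its catch at the top near (157,194). Blue and red look-alikes stand to the right. Next I'll measure both.

```bash
cat > h.py <<'E'
import numpy as np,cv2
from station import *
def ray(n,uv,z):
    m=camera_model(n);T=np.array(m["world_from_camera"]);uv=np.atleast_2d(uv).astype(float)
    d=np.c_[(uv[:,0]-m["cx"])/m["fx"],-(uv[:,1]-m["cy"])/m["fy"],-np.ones(len(uv))]@T[:3,:3].T
    return T[:3,3]+d*((z-T[2,3])/d[:,2])[:,None]
def cloud(n,d):
    m=camera_model(n);T=np.array(m["world_from_camera"]);v,u=np.mgrid[:d.shape[0],:d.shape[1]]
    c=np.stack([(u-m["cx"])/m["fx"]*d,-(v-m["cy"])/m["fy"]*d,-d],-1)
    return c@T[:3,:3].T+T[:3,3]
def rect(P):
    c,s,a=cv2.minAreaRect(P[:,:2].astype(np.float32)*1000);
    if s[0]<s[1]: s=s[::-1];a+=90
    a=(a+90)%180-90
    return np.round(c,1),np.round(s,1),round(a,2)
E
python3 - <<'E'
from h import *
p=cv2.imread("pics/top0.png");d=np.load("pics/top0.npy");W=cloud("top",d)
print("mat z",np.median(W[300:330,60:110,2]),W[300:330,60:110,2].std())
hsv=cv2.cvtColor(p,cv2.COLOR_BGR2HSV)
def blob(m,x0,x1,y0,y1):
    k=np.zeros(m.shape,np.uint8);k[y0:y1,x0:x1]=m[y0:y1,x0:x1]
    c=max(cv2.findContours(k,0,1)[0],key=cv2.contourArea);return c[:,0],k
c,k=blob((hsv[...,2]>170)&(hsv[...,1]<50),295,360,175,265)
print("sink",rect(ray("top",c,.04)),"z",np.median(W[k>0][:,2]))
c,k=blob(hsv[...,2]<70,105,190,175,290); print("dark bed",rect(ray("top",c,.010)), cv2.contourArea(c))
sub=(slice(170,295),slice(100,195));w=W[sub].reshape(-1,3);g=hsv[sub].reshape(-1,3)
r=w[(w[:,2]>.031)&(w[:,2]<.039)];print("ribs",len(r),rect(r),r.mean(0))
b=w[(w[:,2]>.006)&(w[:,2]<.07)];print("all",len(b),rect(b))
for a,bb in((.044,.06),(.06,.07)):
    t=w[(w[:,2]>a)&(w[:,2]<bb)];print(a,len(t));
    for s in(t[t[:,0]<.48],t[t[:,0]>=.48]):
        if len(s)>4:print(rect(s),s.mean(0))
cv2.imwrite("pics/crop0.png",cv2.resize(p[170:295,85:210],None,fx=4.6,fy=4.6,interpolation=2))
E
```

```text
mat z -0.0011321220800079579 0.05135052787404037
sink (array([ 544.6, -165.1]), array([119.9,  59. ]), -1.94) z 0.038927621076772057
dark bed (array([522.7, 174.1]), array([181.4,  69.4]), -16.28) 2419.0
ribs 714 (array([517.4, 178.3]), array([135.2,  50.4]), -16.39) [0.51824323 0.1778157  0.03366834]
all 3316 (array([522.2, 176.9]), array([183.8,  66.9]), -15.87)
0.044 311
(array([459.4, 195.7]), array([45.2, 14.2]), 74.23) [0.45915093 0.19408946 0.05630825]
(array([583.6, 160.2]), array([35., 22.]), 80.19) [0.57904346 0.15888483 0.05673072]
0.06 159
(array([456.9, 199. ]), array([33.1,  5.1]), 75.33) [0.45744206 0.2010037  0.06040135]
(array([586.6, 158.7]), array([34.9, 18.8]), 75.22) [0.58775776 0.15842864 0.0622375 ]
```

View pics/crop0.png

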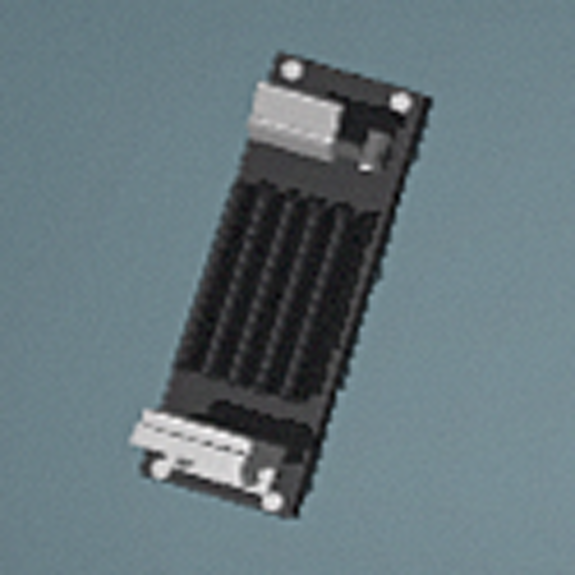

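The crop shows the lip at the lower left, around crop (190,435), five ribs running up and to the right, and the catch at (295,120). Next I'll refine the cradle pose from the ribs and compute the pregrasp.

```bash
cat >> h.py <<'E'
from scipy.spatial.transform import Rotation as R
def goal(pos,yaw,pitch=0):
    "row (tool axes, pendant units) from the present pose to TCP pos; yaw of tool x, pitch = tool x raised, deg"
    s=get_state();q=s["tcp_rot"];R0=R.from_quat([q[1],q[2],q[3],q[0]])
    y=np.radians(yaw);X=np.array([np.cos(y),np.sin(y),0]);Z=np.array([0,0,-1.])
    Rt=R.from_matrix(np.c_[X,np.cross(Z,X),Z])*R.from_rotvec([0,np.radians(pitch),0])
    return np.round(np.r_[R0.inv().apply(np.array(pos)-s["ee_pos"])/.8,(R0.inv()*Rt).as_rotvec()/(np.pi/2)],4)
E
python3 - <<'E'
from h import *
print(goal([.5446,-.1651,.30],-1.94))
p=cv2.imread("pics/top0.png");d=np.load("pics/top0.npy");W=cloud("top",d)[170:295,100:195].reshape(-1,3)
V=p[170:295,100:195].max(-1).ravel()
best=None
def loc(w,yaw,o): 
    a=np.radians(yaw);q=w[:,:2]-o;return np.c_[q@[np.cos(a),np.sin(a)],q@[-np.sin(a),np.cos(a)]]*1000
o=np.array([.520,.177])
for yaw in(-16,):
    L=loc(W,yaw,o);m=(W[:,2]>.0315)&(W[:,2]<.038)&(abs(L[:,0])<47)
    print(yaw,rect(np.c_[L[m],L[m][:,0]]/1000),np.percentile(L[m],[0,2,50,98,100],axis=0).round(1).tolist())
    # per end of the ribs, side envelope
    for lo,hi in((-38,-13),(-13,13),(13,38)):
        s=m&(L[:,0]>lo)&(L[:,0]<hi);print(lo,L[s][:,1].min().round(1),L[s][:,1].max().round(1),L[s][:,1].mean().round(2),L[s].shape)
    for nm,z in(("bed",(.004,.012)),("lip",(.053,.059)),("top",(.0595,.066))):
        s=(W[:,2]>z[0])&(W[:,2]<z[1])
        for sg in(-1,1):
            q=L[s&(L[:,0]*sg>45)]
            if len(q):print(nm,len(q),q.min(0).round(1),q.max(0).round(1))
E
```

```text
[ 5.408e-01 -3.500e-01  1.304e-01 -9.000e-04  3.000e-04  2.844e-01]
-16 (array([-1.8,  0.5]), array([79.9, 50.4]), -0.39) [[-41.6, -24.6], [-39.9, -23.7], [-2.4, 0.5], [36.0, 24.8], [38.2, 25.9]]
-38 -24.6 25.9 0.3 (213, 2)
-13 -24.2 25.5 0.7 (222, 2)
13 -24.3 25.4 0.49 (199, 2)
bed 532 [-89.8 -32.4] [-45.   34.6]
bed 582 [ 45.  -32.8] [109.7  37.2]
lip 172 [-70.6 -21.1] [-56.4  23.8]
lip 65 [ 55.7 -15.9] [71.9 18.3]
top 22 [-69.6 -19.2] [-63.1  20.2]
top 158 [ 59.1 -16.6] [78.3 18.3]
```

```bash
python3 -m pendant '0 0 0 0 0 0 1'
```

```text
time_s: 0.2
ee_pos: [0.2607, -0.5953, 0.4042]
tcp_rot: [-0.0, 0.979, 0.205, -0.0]
ft_force: [-0.6, 0.2, 0.6]
grip_width: 0.0871
gripper_force: 0.0
```

```bash
python3 -m pendant '.541 -.35 .13 0 0 .284 1;.541 -.35 .13 0 0 .284 1;.541 -.35 .13 0 0 .284 1;.541 -.35 .13 0 0 .284 1;.541 -.35 .13 0 0 .284 1;.541 -.35 .13 0 0 .284 1;.541 -.35 .13 0 0 .284 1;.541 -.35 .13 0 0 .284 1;.541 -.35 .13 0 0 .284 1;.541 -.35 .13 0 0 .284 1;.541 -.35 .13 0 0 .284 1;.541 -.35 .13 0 0 .284 1;.541 -.35 .13 0 0 .284 1;.541 -.35 .13 0 0 .284 1;.541 -.35 .13 0 0 .284 1'; python3 - <<'E'
from h import *
print(get_state()["joints"].round(2)); print(goal([.5446,-.1651,.190],-1.94))
E
```

```text
time_s: 1.7
ee_pos: [0.5443, -0.1668, 0.301]
tcp_rot: [0.0, 1.0, -0.018, 0.0]
ft_force: [0.5, -1.1, 0.5]
grip_width: 0.0868
gripper_force: 0.0
[ 0.42  0.26 -0.23  1.78  0.07  1.11 -1.44]
[ 3.000e-04 -2.200e-03  1.388e-01  4.000e-04 -1.000e-04 -1.200e-03]
```

```bash
python3 -m pendant '0 -.002 .08 0 0 0 1;0 -.002 .12 0 0 0 1;0 -.002 .139 0 0 0 1;0 -.002 .139 0 0 0 1;0 -.002 .139 0 0 0 1;0 -.002 .139 0 0 0 0;0 -.002 .139 0 0 0 0;0 -.002 .139 0 0 0 0;0 -.002 .139 0 0 0 0;0 -.002 .139 0 0 0 0;0 -.002 .139 0 0 0 0;0 -.002 .139 0 0 0 0'
python3 - <<'E'
from h import *
p,d=capture("top");cv2.imwrite("pics/t1.png",p)
E
```

```text
time_s: 2.9
ee_pos: [0.5451, -0.1638, 0.19]
tcp_rot: [0.0, 1.0, -0.017, 0.0]
ft_force: [-0.4, 0.6, 5.7]
grip_width: 0.058
gripper_force: 30.0
```

```bash
cat >> h.py <<'E'
C=np.array([.5184,.1781]);YAW=-16.2;G=[.0005,.150]  # cradle; TCP along sink x from middle, above the upper face
def hook(x,z,pitch,dy=0):
    "TCP for the sink with its lip-end upper edge at cradle x,z (m)"
    a=np.radians(pitch);l=(.060+G[0]);X=x+l*np.cos(a)-G[1]*np.sin(a);Z=z+l*np.sin(a)+G[1]*np.cos(a)
    y=np.radians(YAW);return np.r_[C+X*np.array([np.cos(y),np.sin(y)])+dy*np.array([-np.sin(y),np.cos(y)]),Z]
E
python3 - <<'E'
from h import *
t=hook(-.052,.105,15);print(t,goal(t,YAW,15))
E
```

```text
[0.48730152 0.18713494 0.26554743] [-0.0868 -0.436  -0.0946 -0.0207  0.1655  0.1579]
```

```bash
python3 -m pendant '0 0 -.06 0 0 0 0;0 0 -.12 0 0 0 0;0 0 -.14 0 0 0 0;0 0 -.14 0 0 0 0'; python3 - <<'E'
from h import *
t=hook(-.052,.105,15);print(get_state()["ee_pos"],goal(t,YAW,15))
E
```

```text
time_s: 3.35
ee_pos: [0.5456, -0.1637, 0.304]
tcp_rot: [0.001, 1.0, -0.017, 0.002]
ft_force: [0.4, -0.5, -4.9]
grip_width: 0.0579
gripper_force: 30.0
[ 0.54561543 -0.16373148  0.30396338] [-0.0877 -0.436   0.0472 -0.0205  0.1631  0.1579]
```

```bash
python3 -m pendant '-.087 -.436 0 -.02 .163 .158 0;-.087 -.436 0 -.02 .163 .158 0;-.087 -.436 0 -.02 .163 .158 0;-.087 -.436 0 -.02 .163 .158 0;-.087 -.436 0 -.02 .163 .158 0;-.087 -.436 0 -.02 .163 .158 0;-.087 -.436 0 -.02 .163 .158 0;-.087 -.436 0 -.02 .163 .158 0;-.087 -.436 .02 -.02 .163 .158 0;-.088 -.436 .047 -.02 .163 .158 0;-.088 -.436 .047 -.02 .163 .158 0;-.088 -.436 .047 -.02 .163 .158 0;-.088 -.436 .047 -.02 .163 .158 0'
python3 - <<'E'
from h import *
s=get_state();print(s["joints"].round(2),s["tcp_rot"],goal(hook(-.052,.105,15),YAW,15))
p,d=capture("top");cv2.imwrite("pics/t2.png",p);np.save("pics/t2.npy",d)
q,d=capture("side");cv2.imwrite("pics/s2.png",q);np.save("pics/s2.npy",d)
a=cv2.resize(p[130:310,60:240],(400,400),interpolation=2)
b=cv2.resize(q[180:380,150:350],(400,400),interpolation=2)
cv2.imwrite("pics/v2.png",np.hstack([a,b]))
E
```

```text
time_s: 4.65
ee_pos: [0.4864, 0.1872, 0.2643]
tcp_rot: [0.018, 0.982, -0.14, 0.127]
ft_force: [1.0, -0.2, -3.3]
grip_width: 0.0578
gripper_force: 30.0
[-0.08  0.17 -0.47  2.01  0.36  0.84 -2.61] [ 0.01759669  0.98182798 -0.13989045  0.12702295] [ 0.0015 -0.0002 -0.0013 -0.0006  0.0029 -0.0003]
```

View pics/v2.png

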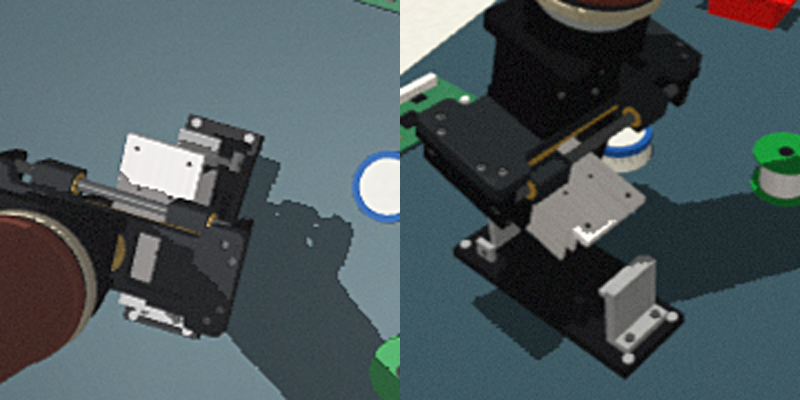

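The sink is held tilted over the cradle, but joint 7 is at -2.61, almost at its -2.65 limit. The sink's two ends are alike, so I'll lift, level and turn it by half a turn in hand.

```bash
sed -i 's/G=\[.0005/G=[-.0005/' h.py; python3 - <<'E'
from h import *
print(goal([.50,.183,.315],YAW,0),goal([.50,.183,.315],60,0))
E
```

```text
[ 0.0331  0.0004 -0.0562 -0.0009 -0.1644 -0.0003] [ 3.310e-02  4.000e-04 -5.620e-02  1.085e-01 -1.400e-01 -8.420e-01]
```

```bash
python3 -m pendant '.033 0 -.056 0 -.164 0 0;.033 0 -.056 0 -.164 0 0;.033 0 -.056 .108 -.14 -.842 0;.033 0 -.056 .108 -.14 -.842 0;.033 0 -.056 .108 -.14 -.842 0;.033 0 -.056 .108 -.14 -.842 0;.033 0 -.056 .108 -.14 -.842 0;.033 0 -.056 .108 -.14 -.842 0;.033 0 -.056 .108 -.14 -.842 0;.033 0 -.056 .108 -.14 -.842 0;.033 0 -.056 .108 -.14 -.842 0;.033 0 -.056 .108 -.14 -.842 0;.033 0 -.056 .108 -.14 -.842 0;.033 0 -.056 .108 -.14 -.842 0'
python3 - <<'E'
from h import *
s=get_state();print(s["joints"].round(2));print(goal([.50,.183,.315],145),goal(hook(-.052,.125,0),145))
E
```

```text
time_s: 6.15
ee_pos: [0.4998, 0.1832, 0.3143]
tcp_rot: [0.0, 0.867, 0.499, -0.0]
ft_force: [-0.4, -1.1, -4.7]
grip_width: 0.0577
gripper_force: 30.0
[ 0.13  0.22 -0.63  1.84  0.15  1.13 -1.08]
[-1.000e-04  3.000e-04 -9.000e-04 -4.000e-04  7.000e-04 -9.464e-01] [ 8.500e-03  3.240e-02  4.910e-02 -4.000e-04  7.000e-04 -9.464e-01]
```

```bash
python3 -m pendant '0 0 0 0 0 -.946 0;0 0 0 0 0 -.946 0;0 0 0 0 0 -.946 0;0 0 0 0 0 -.946 0;0 0 0 0 0 -.946 0;0 0 0 0 0 -.946 0;0 0 0 0 0 -.946 0;0 0 0 0 0 -.946 0;0 0 0 0 0 -.946 0;0 0 0 0 0 -.946 0;0 0 0 0 0 -.946 0;0 0 0 0 0 -.946 0'
python3 - <<'E'
from h import *
s=get_state();print(s["joints"].round(2));print(goal(hook(-.052,.105,15),YAW+180,-15))
E
```

```text
time_s: 7.35
ee_pos: [0.4998, 0.1832, 0.3141]
tcp_rot: [-0.0, 0.302, 0.953, -0.001]
ft_force: [0.6, -0.2, -3.4]
grip_width: 0.0578
gripper_force: 30.0
[ 0.3   0.26 -0.83  1.83  0.21  1.14  0.35]
[ 0.0167 -0.0053  0.061  -0.0284 -0.1653 -0.2094]
```

```bash
python3 -m pendant '.017 -.005 .061 -.028 -.165 -.209 0;.017 -.005 .061 -.028 -.165 -.209 0;.017 -.005 .061 -.028 -.165 -.209 0;.017 -.005 .061 -.028 -.165 -.209 0;.017 -.005 .061 -.028 -.165 -.209 0;.017 -.005 .061 -.028 -.165 -.209 0;.017 -.005 .061 -.028 -.165 -.209 0'
cat > m.py <<'E'
from h import *
import sys
def measure(p,show=True):
    hsv=cv2.cvtColor(p,cv2.COLOR_BGR2HSV)
    W=cloud("top",D);a=np.radians(YAW);ex=np.array([np.cos(a),np.sin(a)]);ey=np.array([-ex[1],ex[0]])
    L=np.c_[(W[...,:2].reshape(-1,2)-C)@ex,(W[...,:2].reshape(-1,2)-C)@ey,W[...,2].ravel()]*1000
    m=(hsv[...,2]>150)&(hsv[...,1]<60);m=m.ravel()&(abs(L[:,1])<45)&(L[:,0]>5)&(L[:,0]<66)&(L[:,2]>65)
    P=L[m];print("n",len(P),"x",P[:,0].min().round(1),P[:,0].max().round(1))
    A=np.c_[P[:,:2],np.ones(len(P))];c=np.linalg.lstsq(A,P[:,2],rcond=None)[0];print("plane pitch",np.degrees(np.arctan(c[0])).round(2),"roll",np.degrees(np.arctan(c[1])).round(2),"z at x=0",c[2].round(1))
    M=m.reshape(D.shape).astype(np.uint8);ct=max(cv2.findContours(M,0,1)[0],key=cv2.contourArea)
    s=P;lo=[];hi=[]
    for x in np.arange(P[:,0].min()+4,P[:,0].max()-6,2.5):
        q=P[abs(P[:,0]-x)<1.8][:,1];lo.append((x,q.min()));hi.append((x,q.max()))
    lo=np.array(lo);hi=np.array(hi);print("lo",np.polyfit(*lo.T,1).round(3),lo[:,1].mean().round(2),"hi",np.polyfit(*hi.T,1).round(3),hi[:,1].mean().round(2),"mid",((lo+hi)[:,1].mean()/2).round(2))
p,D=capture("top");cv2.imwrite(f"pics/{sys.argv[1]}.png",p);np.save(f"pics/{sys.argv[1]}.npy",D);measure(p)
q,_=capture("side")
cv2.imwrite(f"pics/v{sys.argv[1]}.png",np.hstack([cv2.resize(p[130:310,60:240],(400,400),interpolation=2),cv2.resize(q[180:380,150:350],(400,400),interpolation=2)]))
s=get_state();print(s["joints"].round(2),s["ee_pos"],goal(hook(-.052,.105,15),YAW+180,-15))
E
python3 m.py t3
```

```text
time_s: 8.05
ee_pos: [0.4866, 0.1876, 0.2654]
tcp_rot: [0.128, 0.139, 0.982, -0.018]
ft_force: [0.8, -0.3, -3.7]
grip_width: 0.0579
gripper_force: 30.0
n 840 x 7.1 64.2
plane pitch 2.95 roll -0.75 z at x=0 128.2
lo [-0.626 -1.058] -22.1 hi [ 0.241 17.113] 25.2 mid 1.55
[ 0.25  0.22 -0.84  2.    0.48  0.87  0.44] [0.48654383 0.18758377 0.26525613] [ 0.0001 -0.0003 -0.0001  0.0004 -0.0009  0.0018]
```

View pics/vt3.png

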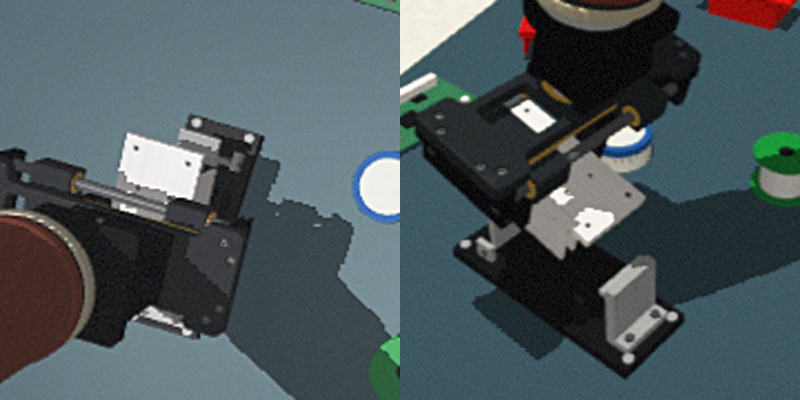

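```bash
python3 - <<'E'
s=open('m.py').read()
s=s.replace("&(L[:,2]>65)","&(abs(L[:,2]-EZ-(L[:,0]+52)*.268)<6)&(L[:,0]>30)").replace("import sys","import sys\nEZ=float(sys.argv[2])")
open('m.py','w').write(s)
E
python3 m.py t4 105
```

```text
n 715 x 30.0 63.9
plane pitch 14.37 roll -0.23 z at x=0 117.8
lo [-8.0000e-03 -2.8887e+01] -29.23 hi [2.1000e-02 2.7582e+01] 28.51 mid -0.36
[ 0.25  0.22 -0.84  2.    0.48  0.87  0.44] [0.48640335 0.18765437 0.26521905] [-0.0001 -0.0003 -0.0001  0.0004 -0.0007  0.0024]
```

```bash
python3 - <<'E'
from h import *
for z in(.074,.064,.056,.0485):print(z,goal(hook(-.052,z,15,.0003),YAW+180,-15))
E
```

```text
0.074 [ 0.0099  0.0001  0.0374  0.0004 -0.0007  0.0024]
0.064 [ 0.0131  0.0001  0.0494  0.0004 -0.0007  0.0024]
0.056 [ 0.0157  0.0001  0.0591  0.0004 -0.0007  0.0024]
0.0485 [ 0.0181  0.0001  0.0682  0.0004 -0.0007  0.0024]
```

```bash
python3 -m pendant '.0099 0 .0374 0 0 .001 0;.0099 0 .0374 0 0 .001 0;.0115 0 .0434 0 0 .001 0;.0131 0 .0494 0 0 .001 0;.0131 0 .0494 0 0 .001 0;.0131 0 .0494 0 0 .001 0'; python3 - <<'E'
from h import *
s=get_state();print(s["moment"].round(2),s["ft_force"].round(1))
for z in(.064,.056,.0485):print(z,goal(hook(-.052,z,15,.0003),YAW+180,-15))
E
```

```text
time_s: 8.85
ee_pos: [0.4865, 0.1878, 0.2248]
tcp_rot: [0.129, 0.138, 0.982, -0.018]
ft_force: [0.7, -0.1, -3.7]
grip_width: 0.0578
gripper_force: 30.0
[0.22 0.36 0.07] [ 0.7 -0.1 -3.7]
0.064 [ 0.0002 -0.0001  0.0007  0.0006 -0.      0.002 ]
0.056 [ 0.0028 -0.0002  0.0103  0.0006 -0.      0.002 ]
0.0485 [ 0.0052 -0.0002  0.0194  0.0006 -0.      0.002 ]
```

No contact force, so the fins are entering between the ribs. I'll keep lowering.

```bash
python3 -m pendant '.0014 0 .005 0 0 0 0;.0028 0 .0103 0 0 0 0;.0028 0 .0103 0 0 0 0'; python3 - <<'E'
from h import *
s=get_state();print(s["moment"].round(2),s["ft_force"].round(1))
for z in(.056,.0485):print(z,goal(hook(-.052,z,15,.0003),YAW+180,-15))
E
```

```text
time_s: 9.15
ee_pos: [0.4861, 0.1876, 0.2152]
tcp_rot: [0.129, 0.138, 0.982, -0.018]
ft_force: [-0.3, -0.3, -3.1]
grip_width: 0.0578
gripper_force: 30.0
[0.22 0.37 0.04] [-0.3 -0.3 -3.1]
0.056 [-0.0007  0.0002 -0.0012  0.0003 -0.0008  0.0021]
0.0485 [ 0.0017  0.0002  0.0079  0.0003 -0.0008  0.0021]
```

```bash
python3 -m pendant '.001 0 .004 0 0 0 0;.0018 0 .008 0 0 0 0;.0018 0 .008 0 0 0 0;.0018 0 .008 0 0 0 0'; python3 - <<'E'
from h import *
s=get_state();print(s["moment"].round(2),s["ft_force"].round(1))
for x,z,a in((-.052,.0485,15),(-.056,.0485,15),(-.0595,.0485,15),(-.0595,.049,12),(-.0597,.0495,8)):print(x,z,a,goal(hook(x,z,a,.0003),YAW+180,-a))
E
python3 m.py t5 48.5
```

```text
time_s: 9.55
ee_pos: [0.4865, 0.1876, 0.2091]
tcp_rot: [0.129, 0.138, 0.982, -0.018]
ft_force: [-0.7, 0.2, -3.2]
grip_width: 0.0578
gripper_force: 30.0
[0.25 0.34 0.  ] [-0.7  0.2 -3.2]
-0.052 0.0485 15 [ 0.0002  0.0001  0.0004  0.0004 -0.0006  0.0021]
-0.056 0.0485 15 [ 0.005   0.0001 -0.0009  0.0004 -0.0006  0.0021]
-0.0595 0.0485 15 [ 0.0092  0.0001 -0.002   0.0004 -0.0006  0.0021]
-0.0595 0.049 12 [-0.0007  0.      0.0015  0.0003  0.0327  0.0021]
-0.0597 0.0495 8 [-0.0132  0.      0.0071  0.0002  0.0772  0.0021]
n 609 x 30.0 63.8
plane pitch 14.76 roll 0.21 z at x=0 61.3
lo [ 2.4000e-02 -3.0294e+01] -29.21 hi [ 0.076 24.31 ] 27.76 mid -0.73
[ 0.19  0.31 -0.79  2.04  0.6   0.79  0.32] [0.48657875 0.18764034 0.20931121] [-0.0179 -0.0004 -0.0676  0.0004 -0.0004  0.0021]
```

```bash
python3 -m pendant '.0025 0 -.0004 0 0 0 0;.005 0 -.0009 0 0 0 0;.007 0 -.0014 0 0 0 0;.0092 0 -.002 0 0 0 0;.0092 0 -.002 0 0 0 0;.0092 0 -.002 0 0 0 0'; python3 - <<'E'
from h import *
s=get_state();print(s["moment"].round(2),s["ft_force"].round(1))
for x,z,a in((-.0595,.0485,15),(-.0595,.0488,12),(-.0597,.049,8)):print(x,z,a,goal(hook(x,z,a,.0003),YAW+180,-a))
E
```

```text
time_s: 10.25
ee_pos: [0.4793, 0.1897, 0.209]
tcp_rot: [0.129, 0.138, 0.982, -0.018]
ft_force: [0.7, -0.3, -3.3]
grip_width: 0.058
gripper_force: 30.0
[ 0.16  0.29 -0.  ] [ 0.7 -0.3 -3.3]
-0.0595 0.0485 15 [ 0.0002  0.0001  0.0002  0.0005 -0.0003  0.002 ]
-0.0595 0.0488 12 [-0.0096  0.      0.004   0.0004  0.033   0.002 ]
-0.0597 0.049 8 [-0.022  -0.      0.01    0.0003  0.0774  0.0021]
```

```bash
python3 -m pendant '-.005 0 .002 0 .016 0 0;-.0096 0 .004 0 .033 0 0;-.016 0 .007 0 .055 0 0;-.022 0 .010 0 .077 0 0;-.022 0 .010 0 .077 0 0;-.022 0 .010 0 .077 0 0'; python3 - <<'E'
from h import *
s=get_state();print(s["moment"].round(2),s["ft_force"].round(1))
for x,z,a in((-.0597,.049,8),(-.0600,.0495,4),(-.0602,.05,0)):print(x,z,a,goal(hook(x,z,a,.0003),YAW+180,-a))
E
python3 m.py t6 49
```

```text
time_s: 10.85
ee_pos: [0.4977, 0.1843, 0.2055]
tcp_rot: [0.069, 0.139, 0.988, -0.01]
ft_force: [2.8, -0.6, -4.5]
grip_width: 0.0574
gripper_force: 30.0
[ 0.04 -0.5   0.01] [ 2.8 -0.6 -4.5]
-0.0597 0.049 8 [ 0.      0.0001 -0.0004  0.0002  0.0004  0.0017]
-0.06 0.0495 4 [-0.0126  0.0001  0.0046  0.0001  0.0449  0.0018]
-0.0602 0.05 0 [-0.0249  0.0001  0.0105  0.0001  0.0893  0.0018]Traceback (most recent call last):
  File "m.py", line 16, in <module>
    p,D=capture("top");cv2.imwrite(f"pics/{sys.argv[1]}.png",p);np.save(f"pics/{sys.argv[1]}.npy",D);measure(p)
                                                                                                     ~~~~~~~^^^
  File "m.py", line 9, in measure
    P=L[m];print("n",len(P),"x",P[:,0].min().round(1),P[:,0].max().round(1))
                                ~~~~~~~~~~^^
    return umr_minimum(a, axis, None, out, keepdims, initial, where)
ValueError: zero-size array to reduction operation minimum which has no identity
```

```bash
python3 -m pendant '-.006 0 .002 0 .022 0 0;-.0126 0 .0046 0 .045 0 0;-.0126 0 .0046 0 .045 0 0;-.0126 0 .0046 0 .045 0 0'; python3 - <<'E'
from h import *
s=get_state();print(s["moment"].round(2),s["ft_force"].round(1))
for x,z,a in((-.0597,.0495,4),(-.0600,.05,0),(-.06,.0495,-1)):print(x,z,a,goal(hook(x,z,a,.0003),YAW+180,-a))
p,D=capture("top");q,_=capture("side")
cv2.imwrite("pics/v7.png",np.hstack([cv2.resize(p[130:310,60:240],(400,400),interpolation=2),cv2.resize(q[180:380,150:350],(400,400),interpolation=2)]))
E
```

```text
time_s: 11.3
ee_pos: [0.5083, 0.1816, 0.204]
tcp_rot: [0.036, 0.139, 0.99, -0.005]
ft_force: [2.7, -2.1, 3.0]
grip_width: 0.0577
gripper_force: 30.0
[-0.36 -1.03  0.07] [ 2.7 -2.1  3. ]
-0.0597 0.0495 4 [ 0.0002 -0.0003  0.0009  0.0004  0.0012  0.0019]
-0.06 0.05 0 [-0.0123 -0.0003  0.006   0.0003  0.0456  0.002 ]
-0.06 0.0495 -1 [-0.0154 -0.0003  0.0081  0.0003  0.0568  0.002 ]
```

View pics/v7.png

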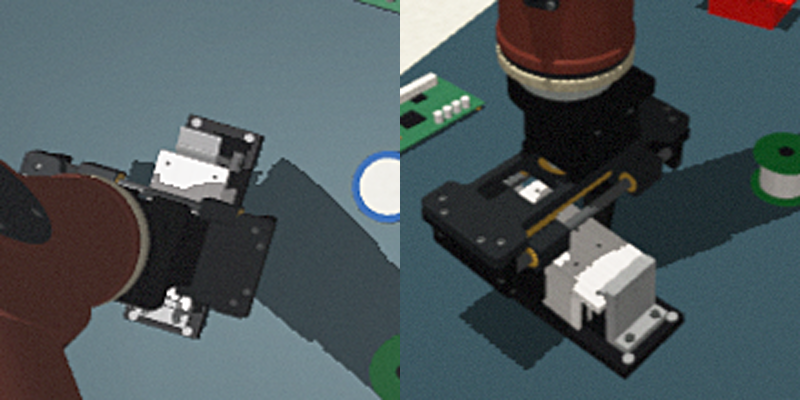

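```bash
python3 -m pendant '-.004 0 .002 0 .015 0 0;-.008 0 .004 0 .03 0 0;-.0123 0 .006 0 .0456 0 0;-.0123 0 .006 0 .0456 0 0;-.0123 0 .006 0 .0456 0 0'; python3 - <<'E'
from h import *
s=get_state();print(s["moment"].round(2),s["ft_force"].round(1))
for x,z,a in((-.0600,.05,0),(-.06,.049,-1)):print(x,z,a,goal(hook(x,z,a,.0003),YAW+180,-a))
E
```

```text
time_s: 11.9
ee_pos: [0.5186, 0.1786, 0.2003]
tcp_rot: [0.001, 0.14, 0.99, 0.0]
ft_force: [5.5, -3.3, 7.9]
grip_width: 0.0573
gripper_force: 30.0
[-0.44 -1.07  0.07] [ 5.5 -3.3  7.9]
-0.06 0.05 0 [ 0.0007 -0.0003  0.0004  0.0006  0.0006  0.0016]
-0.06 0.049 -1 [-0.0026 -0.0003  0.003   0.0005  0.0117  0.0016]
```

```bash
python3 -m pendant '0 0 0 0 0 0 1;0 0 0 0 0 0 1;0 0 0 0 0 0 1;0 0 0 0 0 0 1;0 0 0 0 0 0 1;0 0 -.06 0 0 0 1;0 0 -.12 0 0 0 1;.0 0 -.18 0 0 0 1;.3 0 -.2 0 0 0 1;.3 0 -.2 0 0 0 1;.3 0 -.2 0 0 0 1;.3 0 -.2 0 0 0 1;.3 0 -.2 0 0 0 1;.3 0 -.2 0 0 0 0;.3 0 -.2 0 0 0 0'
cat > f.py <<'E'
from h import *
import sys
p,d=capture("top");q,_=capture("side");n=sys.argv[1]
W=cloud("top",d).reshape(-1,3);a=np.radians(YAW);ex=np.array([np.cos(a),np.sin(a)]);ey=np.array([-ex[1],ex[0]])
L=np.c_[(W[:,:2]-C)@ex,(W[:,:2]-C)@ey,W[:,2]]*1000
P=L[(abs(L[:,0])<50)&(abs(L[:,1])<26)&(L[:,2]>30)&(L[:,2]<80)]
c=np.linalg.lstsq(np.c_[P[:,:2],np.ones(len(P))],P[:,2],rcond=None)[0]
print(len(P),"pitch,roll",np.degrees(np.arctan(c[:2])).round(2),"z0",c[2].round(1))
S=L[(abs(L[:,0])<40)&(L[:,2]>42)&(abs(L[:,1])<40)];print("y",S[:,1].min(),S[:,1].max())
for lo,hi in((-75,-45),(45,80)):
    t=L[(L[:,0]>lo)&(L[:,0]<hi)&(abs(L[:,1])<12)&(L[:,2]>40)];print(np.c_[t[:,0],t[:,2]][np.argsort(t[:,0])][::12].round(1).tolist())
cv2.imwrite(f"pics/v{n}.png",np.hstack([cv2.resize(p[170:290,90:210],(400,400),interpolation=2),cv2.resize(q[250:380,165:295],(400,400),interpolation=2)]))
E
python3 f.py 8
```

```text
time_s: 13.4
ee_pos: [0.2865, 0.2452, 0.3601]
tcp_rot: [0.001, 0.139, 0.99, -0.001]
ft_force: [-0.2, -0.2, 0.1]
grip_width: 0.0781
gripper_force: 0.0
1566 pitch,roll [ 0.04 -0.06] z0 48.4
y -29.62490645618882 29.216894362871567
[[-68.8, 57.0], [-67.1, 59.0], [-65.6, 58.5], [-63.8, 58.1], [-62.5, 58.7], [-61.0, 57.3], [-59.9, 54.0], [-58.3, 55.7], [-56.4, 58.8], [-55.1, 53.2], [-54.5, 45.3], [-52.9, 46.9], [-51.1, 48.6], [-49.6, 48.3], [-47.8, 49.3], [-46.3, 48.7]]
[[45.0, 48.5], [46.7, 46.7], [48.3, 48.9], [50.1, 50.2], [51.8, 48.4], [53.6, 47.4], [55.1, 47.1], [56.9, 48.0], [58.6, 53.8], [60.3, 55.5], [62.0, 60.4], [63.7, 62.5], [65.5, 59.9], [67.0, 62.0], [68.6, 58.7], [70.3, 59.1], [72.0, 60.0], [73.5, 63.3], [75.1, 60.6], [76.8, 63.9], [78.3, 64.2], [80.0, 61.7]]
```

View pics/v8.png

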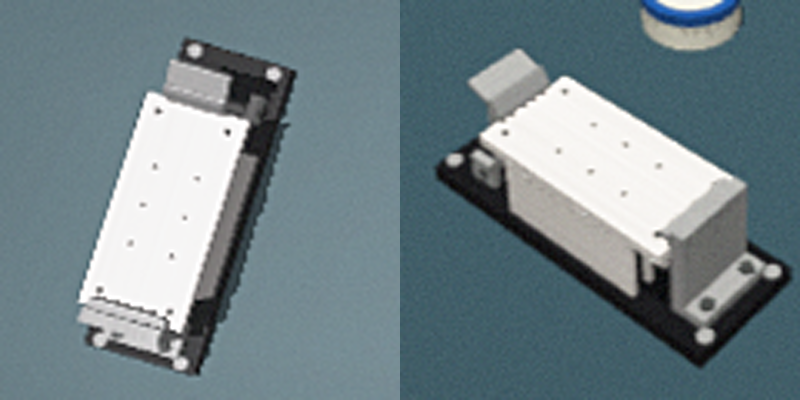

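The pictures show the sink level (0.04°). Its upper face is at seat height and its ends are under the lip and the shut catch. The arm is clear, so I'll hand in.

```bash
python3 -c "
from station import *
print(hand_in())"
```

```text
the job is handed in; nothing more can be done
None
```

The heat sink is mounted fins down in the cradle, level and at seat height with one end under the lip and the other under the shut catch, and the job was handed in at about 13.5 s with the arm clear.

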